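# Put the open tray of loose silver away in the bench drawer

## Robot

A 6-joint arm with a two-finger parallel gripper is mounted at the origin on the work surface. World frame = base frame: x ahead of the robot, y to its left, z up, the work surface at z = 0. Lengths are in m, angles in rad, forces in N, time in s.
With the tool pointing down it reaches from about 0.375 to 0.75 m from the base axis. Payload 9 kg.
Tool frame: the origin (TCP) lies midway between the tips of the shut fingers; the grasp point (between the pads) lies 19 mm behind it (robot.grip_point_offset is the distance from the TCP to the grasp point, in m); z points along the fingers, y is the line along which they close (so a half turn about z gives the same grasp; the last joint's range is limited). The gripper opens to 85 mm and grips with 20 to 120 N. Pads are 22 mm wide; open, the fingers measure 114 mm over their backs; the gripper's body (76 mm by 85 mm) begins 54 mm behind the grasp point. The pads swing forward as they close: fully open they stand 13 mm farther back than shut.
Start: joints at [1.076, 0.104, 0.097, 1.564, 0, 1.353], TCP at [0.164, 0.577, 0.231] pointing down, gripper open.
Joint ranges: [-2.99, 2.99], [-0.84, 1.86], [-1.1, 1.16], [-1.84, 2.11], [-1.51, 1.56], [-3.14, 3.14]. Speed limits (rad/s): [2.22, 2.22, 2.57, 3.14, 3.14, 3.14].

## Interface

Orientations are given as a rotation vector (axis times angle).
In Python, from station import robot gives the robot as it stands.
- The arm moves only by the shell command python3 -m inch 'ROWS' [FORCE]. ROWS is JSON, a list that holds one entry, the list of rows, each a list of 5 numbers: the shift along the tool's x, y, z in mm, then the turn about the tool's z in degrees, then the gripper command: -1 is fully open, 1 is shut, values between are in proportion. In form: [[[x, y, z, twist, hand], ...]]. A call has 1 to 10 rows; each row shifts and turns the commanded pose from where the row before left it, along the tool's axes as they then stand; what a row does not reach is not made up. A row lasts 1/12 s, in which the tool goes at most 41.7 mm and 7.16 degrees, less where a joint would pass 70% of its speed; a pose out of reach is approached as far as the arm can. A call with a gripper value outside its range is refused whole. The fingers move at their own pace and stop on an object; FORCE is the grip in N (left out, the last holds). Time passes only in rows, so rows that do not move let the fingers close. It gives the time, the measured TCP pose, the force, the opening and the grip force at its end, in the units of the state.
- robot.read_state(): the state, without advancing time (a new reading comes with each control period).
- robot.camera(name): name is "scene" or "top"; returns the picture (480x640x3 uint8, blue, green, red); there is no depth.
- robot.get_calibration(name): a dict with "fov_y" (degrees; the focal length in pixels is half the picture's height over the tangent of half this angle, whatever the lens; pixels are square), "cx", "cy" (the principal point, pixels), "k1" (the pictures are not rectified: a ray, as slopes to the right and down, at radius r is drawn at 1 + k1 r^2 times it, then the intrinsics apply), "extrinsics" (4x4, takes a point from world to camera coordinates). Camera axes: x right, y up, looking along -z (the intrinsics and any distortion apply to the point x, -y, -z); pixel columns grow to the right and rows downward; lengths in m; the calibration is good to about 2 mm. A picture is of the moment at which its call begins. get_calibration takes no time and is no camera call.
- robot.close_job(): hands the job in; it is judged then, once.
Trained networks look in the newest picture that a camera, given by its name, has taken for a name from the list of things; names that differ only in an ending like _2 or _b are one class to them, and where a whole thing is asked for, a point or a joint stands for the part that bears it (a point fixed in the world has none). Each returns a list of dicts, best first, with "score" (0 to 1); they miss things now and then, are a little off and sometimes report something else, mostly with a low value. They report only what shows in the picture. A call takes as long as a camera call. They do not tell look-alikes from the thing itself.
- robot.recognise(camera, name): "centre" ([column, row] in pixels, amid what is visible of it).
The state is a dict: "clock": time; "joint_positions": joint angles; "dq": joint speeds; "effort": joint torques, N m; "position": TCP position; "eef_rot": TCP orientation; "contact_force": force on the tool from outside, world axes, zero at the start; "torque": the same for the moment, N m; "gripper_width": finger opening in m; "finger_force": force on a finger pad.
Only numpy, scipy, OpenCV 4.12 (cv2) and the standard library are available. Lean on these libraries where they do the work, as an engineer would, in place of code of your own. Each camera call takes 0.05 s, during which the arm holds its last target. There are 200 camera calls.

## Task

Put the silver away: carry the open tray with its six loose pieces (three beads, three discs) level to the open drawer of the small chest, spilling nothing, and set it down flat on the drawer's floor without dropping it. Let go, then push the drawer gently until it is fully shut, all six pieces still in the tray. Leave the other things on the bench alone.

Things in the scene. Friction and masses are not known exactly. Their poses are not given: they have to be found in the camera images.
- tray: Open dark sheet-steel tray, 110 (x) x 76 (y) mm, walls 15 mm high and 3 thick, floor 3 thick; 0.2-0.33 kg plus 0.1 kg of silver. A pale wooden handle bar, 10 mm wide (y), 12 high, runs along x over the tray's middle line, 50 to 62 mm above the underside, on a post at each end (x = +-49 mm); 30 mm free between contents and bar. Origin: centre of the underside; z up.
- chest_drawer0 (a joint): How far (m) the drawer stands out of the chest, a low wooden box fixed to the bench, 260 mm deep (x), 240 wide (y), 120 high: 0 is fully shut, 0.18 the end of its travel; it starts 0.165 to 0.18 open. The chest's front faces its own -x, roughly towards the robot; the drawer shuts along +x, needs about 1 N plus 4 N per m/s, and stays where it is left.
- drawer_floor (a point): Point on the drawer's inner floor, on its middle line, 57 mm behind the front wall's inside, 22 mm above the bench (moves with the drawer; axes as the chest's, z up). Inside 215 mm long (x), 198 mm wide (y), walls 76 mm high; front panel 15 mm thick, its top 107 mm above the bench. With the drawer open by q, the floor from x = -0.057 to x = q - 0.064 m is out from under the chest's top.
- chest_drawer0_handle (a point): Middle of the drawer's brass bar handle: a horizontal round bar 11 mm thick, 120 mm long along y, 35 mm in front of (to -x of) the drawer's front panel, 82 mm above the bench; moves with the drawer; axes parallel to the chest's.
- bead0_center (a point): Centre of one of the three round silver beads, 14 mm across, 15 g, lying loose in the tray; they roll. (The axes turn with the bead.)
- bead1_center (a point): Centre of one of the three round silver beads, 14 mm across, 15 g, lying loose in the tray; they roll. (The axes turn with the bead.)
- bead2_center (a point): Centre of one of the three round silver beads, 14 mm across, 15 g, lying loose in the tray; they roll. (The axes turn with the bead.)
- disc0_center (a point): Centre of one of the three flat silver discs, 22 mm across and 5 mm thick, 20 g, lying loose in the tray.
- disc1_center (a point): Centre of one of the three flat silver discs, 22 mm across and 5 mm thick, 20 g, lying loose in the tray.
- disc2_center (a point): Centre of one of the three flat silver discs, 22 mm across and 5 mm thick, 20 g, lying loose in the tray.
- bench_block: Bystander, loose, to be left alone: steel bench block, 90 x 90 x 22 mm, 1.3 kg. Origin: at its underside.
- hammer: Bystander, loose, to be left alone: hammer with wooden handle, 240 mm long along its x. Origin: at its underside.
- flux_jar: Bystander, loose, to be left alone: small jar, 56 mm across, 65 mm high. Origin: at its underside.
- file: Bystander, loose, to be left alone: hand file with round wooden handle, about 270 mm long along its x, 26 mm high. Origin: at its underside.
- sanding_block: Bystander, loose, to be left alone: cork sanding block, 90 x 50 x 30 mm. Origin: at its underside.
Things that resemble listed ones, but are neither listed nor needed, are in the scene too. Several things have the shape of the tray; the one meant has the colours described above.

How it is judged:
By the outcome, as a careful person would: the job done as asked, in the order asked, and still so for the second after the job is handed in, with the robot touching nothing.
It also fails if it takes over 61 s, if anything falls off the work surface, if the arm or the gripper's body presses on something with over 40 N, if the wrist force passes 120 N, or if a joint passes its speed limit or range.

## Working session

There is one attempt and no reset: what is moved stays moved. The work goes in short steps, Python scripts to look and compute and a shell command to move; the robot and the scene stay as the last step left them, time stands still between calls to the robot, and variables do not carry over. Pictures are saved under pics/ and viewed, at most 10 in all, crops included, and the job is handed in when it is done.

```bash
ls; mkdir -p pics; cat > h.py <<'E'
import numpy as np, cv2
from station import robot
from scipy.spatial.transform import Rotation as R
def unproj(cam,uv,z):
    c=robot.get_calibration(cam); f=240/np.tan(np.radians(c["fov_y"])/2)
    K=np.array([[f,0,c["cx"]],[0,f,c["cy"]],[0,0,1.]])
    p=cv2.undistortPoints(np.array([[uv]],float),K,np.array([c["k1"],0,0,0.]))[0,0]
    E=np.array(c["extrinsics"]); d=E[:3,:3].T@np.array([p[0],-p[1],-1]); o=-E[:3,:3].T@E[:3,3]
    return o+d*(z-o[2])/d[2]
def proj(cam,P):
    c=robot.get_calibration(cam); f=240/np.tan(np.radians(c["fov_y"])/2)
    E=np.array(c["extrinsics"]); q=E[:3,:3]@np.array(P)+E[:3,3]; a,b=q[0]/-q[2],-q[1]/-q[2]
    s=1+c["k1"]*(a*a+b*b); return [round(c["cx"]+f*a*s,1),round(c["cy"]+f*b*s,1)]
E
python3 - <<'E'
from h import *
for c in ("top","scene"):
    cv2.imwrite(f"pics/{c}0.png",robot.camera(c))
    k=robot.get_calibration(c);print(c,{a:k[a] for a in k if a!="extrinsics"},np.round(-np.array(k["extrinsics"])[:3,:3].T@np.array(k["extrinsics"])[:3,3],3))
    for n in ("tray","drawer_floor","chest_drawer0_handle","bead0_center","disc0_center"):
        print(n,[(np.round(d["centre"]).tolist(),round(d["score"],2)) for d in robot.recognise(c,n)])
s=robot.read_state();print(s["position"],s["eef_rot"],s["clock"])
E
```

```text
pics
top {'fov_y': 42.99664083902272, 'cx': 319.34491459146534, 'cy': 242.99892747581796, 'k1': -0.06110374120143978} [ 0.311 -0.022  1.887]
tray [([200.0, 246.0], 0.98), ([192.0, 336.0], 0.95), ([238.0, 301.0], 0.82)]
drawer_floor [([375.0, 219.0], 0.69)]
chest_drawer0_handle [([373.0, 216.0], 0.85), ([256.0, 228.0], 0.59)]
bead0_center []
disc0_center []
scene {'fov_y': 43.494377121362255, 'cx': 322.2054751382898, 'cy': 239.18004812953592, 'k1': -0.0003482820779285116} [ 1.427 -0.552  1.358]
tray [([379.0, 246.0], 0.9), ([420.0, 214.0], 0.87), ([369.0, 157.0], 0.69), ([356.0, 192.0], 0.56)]
drawer_floor [([274.0, 287.0], 0.78)]
chest_drawer0_handle [([269.0, 289.0], 0.64)]
bead0_center []
disc0_center [([408.0, 298.0], 0.7)]
[0.1639702  0.57718486 0.23132709] [4.33346670e-01 3.11149933e+00 1.09037532e-04] 0.6
```

View pics/top0.png

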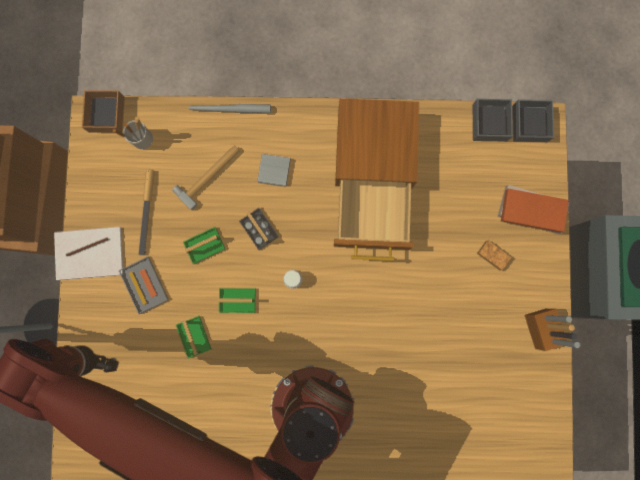

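View pics/scene0.png

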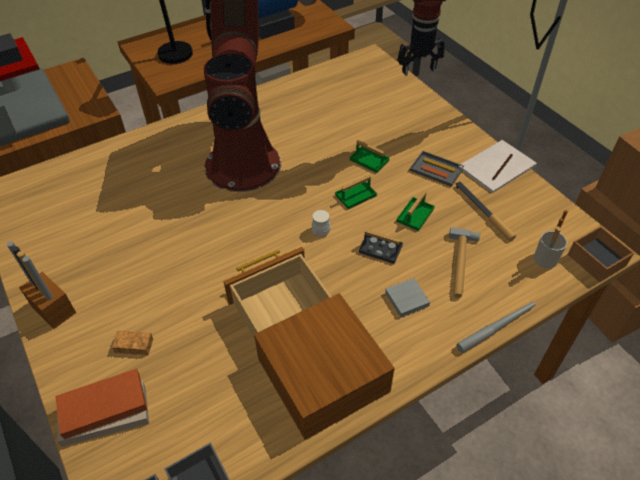

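The dark tray with the silver pieces is at (259,229) in top and (381,247) in scene. The green ones are decoys. The open drawer is at about (375,210) in top. I'll enlarge both areas for exact corners.

```bash
python3 - <<'E'
from h import *
t=cv2.imread("pics/top0.png");s=cv2.imread("pics/scene0.png")
a=cv2.resize(t[200:260,230:290],(400,400),interpolation=cv2.INTER_CUBIC)
b=cv2.resize(s[225:270,355:410],(400,327),interpolation=cv2.INTER_CUBIC)
b=cv2.copyMakeBorder(b,0,73,0,0,cv2.BORDER_CONSTANT)
cv2.imwrite("pics/tray.png",np.hstack([a,b]))
cv2.imwrite("pics/chest.png",cv2.resize(t[90:270,320:440],(400,600),interpolation=cv2.INTER_CUBIC))
E
```

```text
(no output)
```

View pics/tray.png

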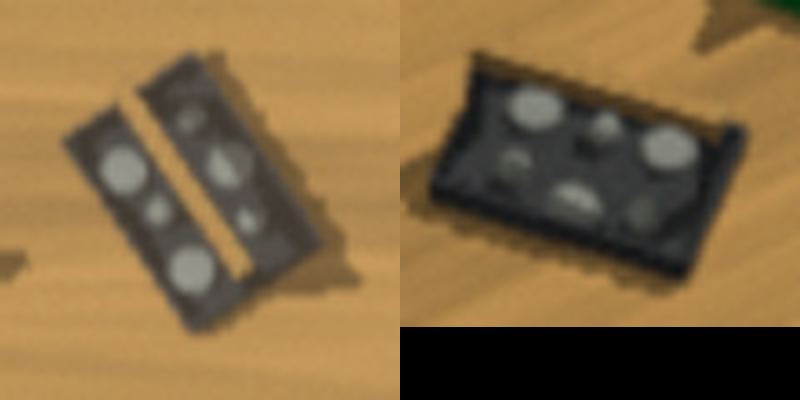

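View pics/chest.png

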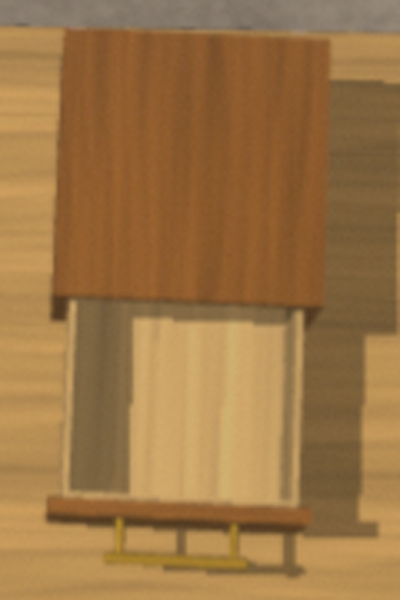

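In the tray crop, the rim corners are (62,140), (195,55), (325,240), (195,333), the bar runs (127,97)-(243,275), and all six pieces are in. In the chest crop, the top's corners are (65,30), (330,40), (322,305), (53,297), and the handle runs (105,558)-(246,563).

```bash
python3 - <<'E'
from h import *
T=lambda u,v:((u+.5)/6.6667-.5+230,(v+.5)/6.6667-.5+200)
C=lambda u,v:((u+.5)/3.3333-.5+320,(v+.5)/3.3333-.5+90)
U=lambda p,z:unproj("top",p,z)
r=np.array([U(T(*p),.015) for p in [(62,140),(195,55),(325,240),(195,333)]])
print("rim",r.round(4).tolist(),r.mean(0)); print("sides",np.linalg.norm(r-np.roll(r,-1,0),axis=1))
b=np.array([U(T(*p),.062) for p in [(127,97),(243,275)]]);d=b[0]-b[1];print("bar",b,b.mean(0),np.linalg.norm(d),np.degrees(np.arctan2(d[1],d[0])))
for e in (r[0]-r[3],r[1]-r[2]):print(np.degrees(np.arctan2(e[1],e[0])))
c=np.array([U(C(*p),.12) for p in [(65,30),(330,40),(322,305),(53,297)]]);print("chest",c,np.linalg.norm(c-np.roll(c,-1,0),axis=1))
e=[c[0]-c[1],c[3]-c[2]];print([np.degrees(np.arctan2(-x[0],x[1])) for x in e])
h=np.array([U(C(*p),.082) for p in [(105,558),(246,563)]]);print("handle",h,h.mean(0)); x=h[0]-h[1];print(np.linalg.norm(x),np.degrees(np.arctan2(-x[0],x[1])))
p=np.array([U(C(*p),.107) for p in [(48,497),(311,508)]]);print("panelback",p,p.mean(0));x=p[0]-p[1];print(np.linalg.norm(x),np.degrees(np.arctan2(-x[0],x[1])))
s=robot.read_state();print(R.from_rotvec(s["eef_rot"]).as_matrix().round(3))
# scene cross-check of bar height: rim corners & handle
for q in b: print("bar scene",proj("scene",q))
for q in h: print("h scene",proj("scene",q))
print(robot.grip_point_offset)
E
```

```text
rim [[0.5654, 0.237, 0.015], [0.6064, 0.1761, 0.015], [0.5206, 0.1133, 0.015], [0.4762, 0.1725, 0.015]] [0.54212702 0.17475365 0.015     ]
sides [0.0734198  0.10630011 0.07396194 0.11000301]
bar [[0.57915708 0.20152395 0.062     ]
 [0.49876739 0.14664004 0.062     ]] [0.53896223 0.174082   0.062     ] 0.09733830193826226 34.322258135603235
35.880883536094835
36.19050306987831
chest [[ 0.92466518 -0.06628216  0.12      ]
 [ 0.91989306 -0.30477515  0.12      ]
 [ 0.6771793  -0.29704973  0.12      ]
 [ 0.68015724 -0.05888865  0.12      ]] [0.23854073 0.24283667 0.23817969 0.2446197 ]
[np.float64(-1.146306532615666), np.float64(-0.7163818313724878)]
handle [[ 0.45251348 -0.10938692  0.082     ]
 [ 0.45013605 -0.23515816  0.082     ]] [ 0.45132476 -0.17227254  0.082     ]
0.12579370854503502 -1.0829215391143905
panelback [[ 0.50361909 -0.05730475  0.107     ]
 [ 0.49777811 -0.28937083  0.107     ]] [ 0.5006986  -0.17333779  0.107     ]
0.2321395692950899 -1.4417992670356865
[[-0.962  0.273  0.   ]
 [ 0.273  0.962  0.   ]
 [-0.     0.    -1.   ]]
bar scene [np.float64(394.9), np.float64(238.7)]
bar scene [np.float64(363.0), np.float64(228.5)]
h scene [np.float64(277.1), np.float64(249.7)]
h scene [np.float64(235.7), np.float64(268.2)]
0.0187
```

Sizes agree with the spec: tray 0.074 x 0.108 m, centre about (0.540, 0.1745), bar yaw about 35.5°. The chest's yaw is about -1.4°, with the handle at (0.451, -0.172). I'll go above the tray.

```bash
python3 -m inch '[[[-12,-7,0,0,-1],[-23,-14,0,0,-1],[-24,-14.5,0,0,-1],[-24,-14.5,0,0,-1],[-24,-14.5,0,0,-1],[-24,-14.5,0,0,-1],[-24,-14.5,0,0,-1],[-24,-14.5,0,0,-1],[-24,-14.5,0,0,-1],[-24,-14.5,0,0,-1]]]' 60
python3 -m inch '[[[-24,-14.5,0,0,-1],[-24,-14.5,0,0,-1],[-24,-14.5,0,0,-1],[-24,-14.5,0,0,-1],[-24,-14.5,0,0,-1],[-24,-14.5,0,0,-1],[-24,-14.5,0,0,-1],[-24,-14.5,0,0,-1],[-24,-14.5,0,0,-1],[-24,-14.5,0,0,-1]]]'
python3 -m inch '[[[-3,0,0,-5.1,-1],[0,0,10,-5.1,-1],[0,0,10,-5.1,-1],[0,0,10,-5.2,-1],[0,0,10,-5.2,-1],[0,0,10,-5.2,-1],[0,0,10,-5.2,-1],[0,0,10,-5.2,-1],[0,0,0,-5.1,-1],[0,0,0,-5.1,-1]]]'
python3 -m inch '[[[0,0,0,0,-1],[0,0,0,0,-1],[0,0,0,0,-1]]]'
python3 - <<'E'
from h import *
def rep(tx,ty):
    s=robot.read_state();M=R.from_rotvec(s["eef_rot"]).as_matrix();p=np.array(s["position"])
    print(p.round(4),"yawY",np.degrees(np.arctan2(M[1,1],M[0,1])),"need mm",(M.T@(np.array([tx,ty,p[2]])-p)*1000).round(1))
rep(.540,.1745)
for c in ("top","scene"): cv2.imwrite(f"pics/{c}1.png",robot.camera(c))
t=cv2.imread("pics/top1.png")[180:280,200:320];s=cv2.imread("pics/scene1.png")[170:290,320:440]
cv2.imwrite("pics/a1.png",np.hstack([cv2.resize(t,(400,333)),cv2.resize(s,(333,333))]))
E
```

```text
clock: 1.43
position: [0.3459, 0.3817, 0.2315]
eef_rot: [0.434, 3.111, 0.0]
contact_force: [-0.6, -0.3, 0.9]
gripper_width: 0.0855
finger_force: 0.0
clock: 2.27
position: [0.5369, 0.1764, 0.2314]
eef_rot: [0.434, 3.111, -0.0]
contact_force: [-0.4, 0.5, 0.2]
gripper_width: 0.0853
finger_force: 0.0
clock: 3.1
position: [0.5384, 0.1767, 0.1605]
eef_rot: [0.967, -2.988, -0.0]
contact_force: [0.6, 0.2, 0.0]
gripper_width: 0.0854
finger_force: 0.0
clock: 3.35
position: [0.5391, 0.1772, 0.1615]
eef_rot: [-0.957, 2.992, -0.0]
contact_force: [1.1, 0.3, -0.1]
gripper_width: 0.0854
finger_force: 0.0
[0.5391 0.1772 0.1615] yawY 125.46333631277642 need mm [ 0.8 -2.7  0. ]
```

View pics/a1.png

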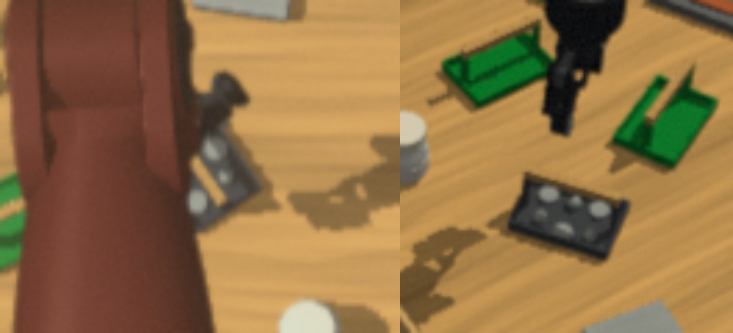

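The gripper stands above the tray, and the tray's pieces are untouched. Now I'll descend and close.

```bash
python3 -m inch '[[[1,-2.5,8,0,-1],[0,0,15,0,-1],[0,0,15,0,-1],[0,0,15,0,-1],[0,0,15,0,-1],[0,0,15,0,-1],[0,0,15,0,-1],[0,0,12,0,-1],[0,0,9,0,-1],[0,0,6,0,-1]]]'
python3 -m inch '[[[0,0,0,0,-1],[0,0,0,0,-1],[0,0,0,0,-0.5],[0,0,0,0,0],[0,0,0,0,0.3],[0,0,0,0,0.5],[0,0,0,0,0.6],[0,0,0,0,0.7],[0,0,0,0,0.8],[0,0,0,0,1]]]' 60
python3 -m inch '[[[0,0,0,0,1],[0,0,0,0,1],[0,0,0,0,1],[0,0,0,0,1]]]'
```

```text
clock: 4.28
position: [0.5391, 0.1747, 0.0349]
eef_rot: [0.96, -2.99, -0.001]
contact_force: [-0.6, -0.6, 0.2]
gripper_width: 0.0852
finger_force: 0.0
clock: 5.12
position: [0.5399, 0.1748, 0.0366]
eef_rot: [-0.961, 2.99, -0.0]
contact_force: [0.1, -0.3, 3.1]
gripper_width: 0.0087
finger_force: 58.5
clock: 5.45
position: [0.5399, 0.1748, 0.0366]
eef_rot: [-0.961, 2.99, -0.0]
contact_force: [-0.1, -0.8, 4.8]
gripper_width: 0.0089
finger_force: 58.8
```

```bash
python3 -m inch '[[[0,0,-1,0,1],[0,0,-1.5,0,1],[0,0,-2.5,0,1],[0,0,-3,0,1],[0,0,-3,0,1],[0,0,-2,0,1],[0,0,-1,0,1],[0,0,0,0,1],[0,0,0,0,1],[0,0,0,0,1]]]'
python3 - <<'E'
from h import *
s=robot.read_state();print(s["torque"])
cv2.imwrite("pics/s2.png",cv2.resize(robot.camera("scene")[180:290,310:450],(700,550),interpolation=cv2.INTER_CUBIC))
E
```

```text
clock: 6.28
position: [0.5396, 0.1749, 0.0502]
eef_rot: [0.961, -2.991, -0.0]
contact_force: [-0.2, -0.7, -3.5]
gripper_width: 0.0089
finger_force: 58.4
[-0.00677904 -0.00052029 -0.00124704]
```

View pics/s2.png

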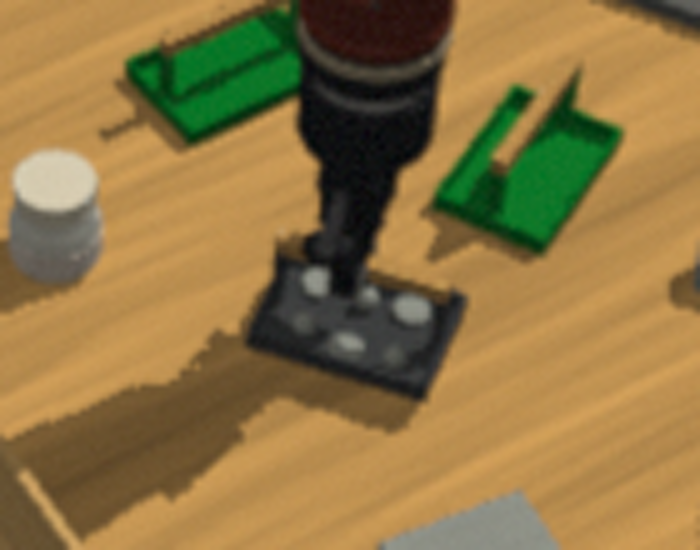

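Tray is off the bench and level, with all six pieces in. I'll lift it smoothly and turn it.

```bash
python3 -m inch '[[[0,0,-1,0,1],[0,0,-2,0,1],[0,0,-3.5,0,1],[0,0,-5,0,1],[0,0,-6.5,0,1],[0,0,-8,0,1],[0,0,-9,0,1],[0,0,-9,0,1],[0,0,-9,0,1],[0,0,-9,0,1]]]'
python3 -m inch '[[[0,0,-9,0,1],[0,0,-9,0,1],[0,0,-9,0,1],[0,0,-9,0,1],[0,0,-8,0,1],[0,0,-6.5,0,1],[0,0,-5,0,1],[0,0,-3.5,0,1],[0,0,-2,0,1],[0,0,-1,0,1]]]'
python3 -m inch '[[[0,0,0,0.5,1],[0,0,0,1,1],[0,0,0,1.5,1],[0,0,0,2,1],[0,0,0,2.5,1],[0,0,0,2.5,1],[0,0,0,2.5,1],[0,0,0,2.5,1],[0,0,0,2.5,1],[0,0,0,2.5,1]]]'
python3 -m inch '[[[0,0,0,2.5,1],[0,0,0,2.5,1],[0,0,0,2.5,1],[0,0,0,2.5,1],[0,0,0,2.5,1],[0,0,0,2,1],[0,0,0,1.5,1],[0,0,0,1,1],[0,0,0,0.5,1],[0,0,0,0,1]]]'
python3 - <<'E'
from h import *
s=robot.read_state();M=R.from_rotvec(s["eef_rot"]).as_matrix();p=np.array(s["position"])
print(p.round(4),"yawY",np.degrees(np.arctan2(M[1,1],M[0,1])),"need mm",(M.T@(np.array([.587,-.1755,p[2]])-p)*1000).round(1))
# drawer floor estimates from network
for c in("top",):
    robot.camera(c)
    for n in ("drawer_floor","chest_drawer0_handle"):
        for d in robot.recognise(c,n): print(n,unproj(c,d["centre"],.022 if "fl" in n else .082).round(4),d["score"])
E
```

```text
clock: 7.17
position: [0.5399, 0.1749, 0.1136]
eef_rot: [-0.961, 2.99, -0.0]
contact_force: [-0.4, -0.3, -2.6]
gripper_width: 0.009
finger_force: 58.4
clock: 8.0
position: [0.5397, 0.1749, 0.1744]
eef_rot: [0.961, -2.991, -0.0]
contact_force: [-0.4, 0.3, -3.6]
gripper_width: 0.0091
finger_force: 58.4
clock: 8.83
position: [0.5394, 0.1749, 0.1738]
eef_rot: [0.422, -3.112, -0.0]
contact_force: [-1.0, 0.4, -3.6]
gripper_width: 0.009
finger_force: 58.4
clock: 9.67
position: [0.5395, 0.1749, 0.1741]
eef_rot: [-0.052, -3.141, -0.0]
contact_force: [0.4, 0.2, -2.5]
gripper_width: 0.0091
finger_force: 58.4
[0.5395 0.1749 0.1741] yawY 88.11255477288506 need mm [ -59.  -348.6   -0. ]
drawer_floor [ 0.5816 -0.1855  0.022 ] 0.85
chest_drawer0_handle [ 0.5698 -0.1713  0.082 ] 0.78
chest_drawer0_handle [0.5861 0.5068 0.082 ] 0.53
```

```bash
python3 -m inch '[[[-0.3,-2,0,0,1],[-0.7,-4,0,0,1],[-1,-6,0,0,1],[-1.4,-8,0,0,1],[-1.7,-10,0,0,1],[-2,-12,0,0,1],[-2.4,-14,0,0,1],[-2.4,-14,0,0,1],[-2.4,-14,0,0,1],[-2.4,-14,0,0,1]]]'
python3 -m inch '[[[-2.4,-14,0,0,1],[-2.4,-14,0,0,1],[-2.4,-14,0,0,1],[-2.4,-14,0,0,1],[-2.4,-14,0,0,1],[-2.4,-14,0,0,1],[-2.4,-14,0,0,1],[-2.4,-14,0,0,1],[-2.4,-14,0,0,1],[-2.4,-14,0,0,1]]]'
python3 -m inch '[[[-2.4,-14,0,0,1],[-2.4,-14,0,0,1],[-2.4,-14,0,0,1],[-2.4,-14,0,0,1],[-2.4,-14,0,0,1],[-2,-12,0,0,1],[-1.7,-10,0,0,1],[-1.4,-8,0,0,1],[-1,-6,0,0,1],[-0.7,-4,0,0,1]]]'
python3 -m inch '[[[-0.3,-1,0,0,1],[0,0,0,0,1],[0,0,0,0,1],[0,0,0,0,1],[0,0,0,0,1]]]'
python3 - <<'E'
from h import *
s=robot.read_state();M=R.from_rotvec(s["eef_rot"]).as_matrix();p=np.array(s["position"])
print(p.round(4),"yawY",np.degrees(np.arctan2(M[1,1],M[0,1])),"need mm",(M.T@(np.array([.587,-.1755,p[2]])-p)*1000).round(1))
cv2.imwrite("pics/s3.png",cv2.resize(robot.camera("scene")[190:400,180:440],(780,600),interpolation=cv2.INTER_CUBIC,fx=0,fy=0))
E
```

```text
clock: 10.65
position: [0.5533, 0.0745, 0.1743]
eef_rot: [0.052, 3.141, -0.0]
contact_force: [0.5, 0.2, -3.1]
gripper_width: 0.009
finger_force: 58.4
clock: 11.48
position: [0.5728, -0.0657, 0.1742]
eef_rot: [-0.051, -3.141, -0.0]
contact_force: [0.3, -0.4, -3.5]
gripper_width: 0.0089
finger_force: 58.4
clock: 12.32
position: [0.5879, -0.1755, 0.1742]
eef_rot: [-0.051, -3.141, -0.0]
contact_force: [0.6, 0.3, -3.1]
gripper_width: 0.0087
finger_force: 58.4
clock: 12.73
position: [0.5881, -0.1754, 0.1744]
eef_rot: [0.05, 3.141, 0.0]
contact_force: [-0.3, 0.3, -3.4]
gripper_width: 0.0086
finger_force: 58.4
[ 0.5881 -0.1754  0.1744] yawY 88.17432025183105 need mm [ 1.1 -0.1 -0. ]
```

View pics/s3.png

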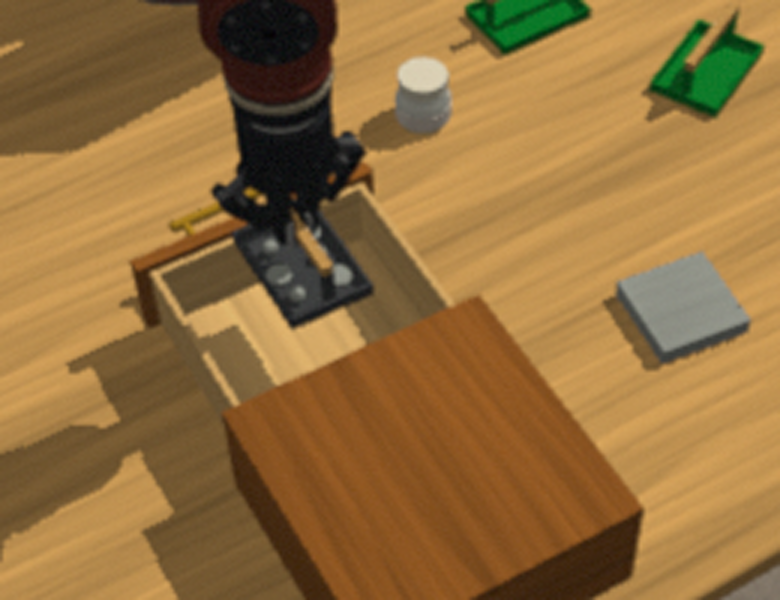

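Tray hangs level over the drawer's open part, clear of its walls and the chest's top (tray centre at about (300,265) in the crop). Descending now.

```bash
python3 -m inch '[[[0.5,0,1,0,1],[0.5,0,2.5,0,1],[0,0,4,0,1],[0,0,6,0,1],[0,0,8,0,1],[0,0,9,0,1],[0,0,9,0,1],[0,0,9,0,1],[0,0,9,0,1],[0,0,9,0,1]]]'
python3 -m inch '[[[0,0,9,0,1],[0,0,8,0,1],[0,0,7,0,1],[0,0,6,0,1],[0,0,4.5,0,1],[0,0,3,0,1],[0,0,2,0,1],[0,0,1,0,1],[0,0,1,0,1],[0,0,1,0,1]]]'
python3 -m inch '[[[0,0,1,0,1],[0,0,1,0,1],[0,0,1,0,1],[0,0,0.5,0,1],[0,0,0,0,1],[0,0,0,0,1]]]'
```

```text
clock: 13.62
position: [0.5869, -0.1758, 0.1066]
eef_rot: [-0.051, -3.141, -0.0]
contact_force: [0.2, 0.2, -2.6]
gripper_width: 0.0093
finger_force: 58.4
clock: 14.45
position: [0.5874, -0.176, 0.0656]
eef_rot: [0.051, 3.141, -0.0]
contact_force: [0.6, 1.2, -2.7]
gripper_width: 0.009
finger_force: 58.4
clock: 14.95
position: [0.5871, -0.1758, 0.0618]
eef_rot: [0.051, 3.141, 0.0]
contact_force: [-0.5, -0.2, -3.0]
gripper_width: 0.009
finger_force: 58.4
```

```bash
python3 -m inch '[[[0,0,0.5,0,1],[0,0,0.5,0,1],[0,0,0.5,0,1],[0,0,0.5,0,1],[0,0,0,0,1],[0,0,0,0,1],[0,0,0,0,1]]]'
python3 -m inch '[[[0,0,0.5,0,1],[0,0,0.5,0,1],[0,0,0,0,1],[0,0,0,0,1],[0,0,0,0,1]]]'
```

```text
clock: 15.53
position: [0.5871, -0.1759, 0.0598]
eef_rot: [0.051, 3.141, 0.0]
contact_force: [0.6, 0.1, -3.8]
gripper_width: 0.0088
finger_force: 58.4
clock: 15.95
position: [0.5871, -0.1758, 0.0588]
eef_rot: [0.051, 3.141, 0.0]
contact_force: [-0.5, -0.2, -3.5]
gripper_width: 0.0091
finger_force: 58.4
```

```bash
python3 -m inch '[[[0,0,0.5,0,1],[0,0,0.5,0,1],[0,0,0,0,1],[0,0,0,0,1],[0,0,0,0,1]]]'
```

```text
clock: 16.37
position: [0.5877, -0.1759, 0.0586]
eef_rot: [0.051, 3.14, -0.0]
contact_force: [-0.5, 1.8, 5.8]
gripper_width: 0.0091
finger_force: 59.6
```

```bash
python3 -m inch '[[[0,0,0.4,0,1],[0,0,0,0,1],[0,0,0,0,1],[0,0,0,0,1]]]'
```

```text
clock: 16.7
position: [0.5879, -0.1759, 0.0586]
eef_rot: [0.051, 3.139, -0.0]
contact_force: [-0.9, 2.6, 8.1]
gripper_width: 0.0088
finger_force: 60.0
```

```bash
python3 -m inch '[[[0,0,-0.7,0,1],[0,0,0,0,1],[0,0,0,0,0.7],[0,0,0,0,0.5],[0,0,0,0,0.2],[0,0,0,0,-0.2],[0,0,0,0,-0.6],[0,0,0,0,-0.6],[0,0,0,0,-0.6],[0,0,0,0,-0.6]]]' 20
python3 -m inch '[[[0,0,-3,0,-0.6],[0,0,-6,0,-0.6],[0,0,-10,0,-0.6],[0,0,-15,0,-0.6],[0,0,-15,0,-0.6],[0,0,-15,0,-0.6],[0,0,-15,0,-0.6],[0,0,-15,0,-0.6],[0,0,-15,0,-0.6],[0,0,-12,0,-0.6]]]'
```

```text
clock: 17.53
position: [0.5871, -0.1758, 0.058]
eef_rot: [-0.051, -3.141, -0.0]
contact_force: [-0.4, 0.3, -0.5]
gripper_width: 0.0683
finger_force: 0.0
clock: 18.37
position: [0.5876, -0.1761, 0.1817]
eef_rot: [0.051, 3.139, -0.001]
contact_force: [-0.1, 0.2, 0.1]
gripper_width: 0.0683
finger_force: 0.0
```

```bash
python3 -m inch '[[[5,0,0,0,0],[15,0,0,0,1],[22,0,0,0,1],[22,0,0,0,1],[22,0,0,0,1],[22,0,0,0,1],[22,0,0,0,1],[22,0,0,0,1],[22,0,0,0,1],[14,0,0,0,1]]]'
python3 -m inch '[[[0,0,0,0,1],[0,0,0,0,1],[0,0,0,0,1]]]'
python3 - <<'E'
from h import *
s=robot.read_state();M=R.from_rotvec(s["eef_rot"]).as_matrix();print(np.degrees(np.arctan2(M[1,1],M[0,1])))
a=cv2.resize(robot.camera("top")[190:280,320:430],(440,360),interpolation=cv2.INTER_CUBIC)
b=cv2.resize(robot.camera("scene")[230:330,215:315],(360,360),interpolation=cv2.INTER_CUBIC)
cv2.imwrite("pics/p4.png",np.hstack([a,b]))
E
```

```text
clock: 19.2
position: [0.3973, -0.1692, 0.1784]
eef_rot: [-0.051, -3.14, -0.001]
contact_force: [0.8, 0.0, 0.3]
gripper_width: 0.0002
finger_force: 0.0
clock: 19.45
position: [0.3995, -0.1698, 0.1789]
eef_rot: [0.051, 3.141, -0.0]
contact_force: [-0.1, 0.6, 0.3]
gripper_width: -0.0003
finger_force: 0.0
88.12654554018533
```

View pics/p4.png

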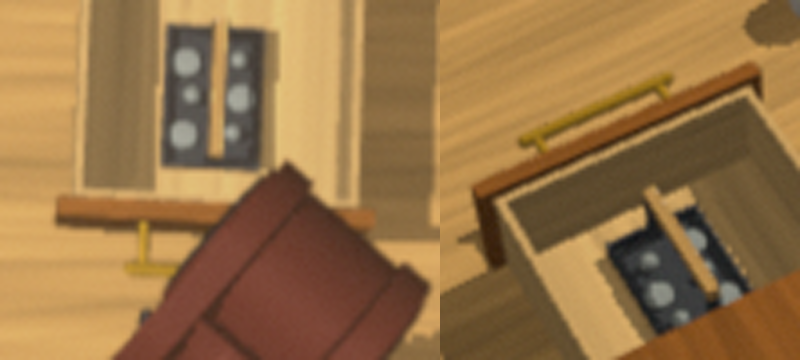

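The tray sits flat in the drawer with all six pieces in it, clear of the chest's top. Next: shut fingers down in front of the handle, then push gently.

```bash
python3 -m inch '[[[0,0,6,0,1],[0,0,14,0,1],[0,0,15,0,1],[0,0,15,0,1],[0,0,15,0,1],[0,0,15,0,1],[0,0,15,0,1],[0,0,12,0,1],[0,0,7,0,1],[0,0,3,0,1]]]'
python3 -m inch '[[[-2,0,0,0,1],[-4,0,0,0,1],[-4,0,0,0,1],[-4,0,0,0,1],[-3,0,0,0,1],[-3,0,0,0,1],[-2,0,0,0,1],[-2,0,0,0,1],[-2,0,0,0,1],[-2,0,0,0,1]]]'
python3 -m inch '[[[-2,0,0,0,1],[-2,0,0,0,1],[-2,0,0,0,1],[-2,0,0,0,1],[-2,0,0,0,1],[-2,0,0,0,1],[-2,0,0,0,1],[-2,0,0,0,1],[-2,0,0,0,1],[-2,0,0,0,1]]]'
```

```text
clock: 20.38
position: [0.3987, -0.1692, 0.0607]
eef_rot: [-0.051, -3.14, -0.002]
contact_force: [0.7, -0.6, -0.3]
gripper_width: 0.0004
finger_force: 0.0
clock: 21.22
position: [0.4274, -0.1707, 0.0621]
eef_rot: [0.051, 3.141, 0.0]
contact_force: [0.9, 0.2, 0.5]
gripper_width: 0.0001
finger_force: 0.0
clock: 22.05
position: [0.4473, -0.1712, 0.062]
eef_rot: [-0.051, -3.141, -0.0]
contact_force: [-0.7, -0.4, 0.8]
gripper_width: -0.0003
finger_force: 0.5
```

```bash
python3 -m inch '[[[-2.5,0,0,0,1],[-3,0,0,0,1],[-3.5,0,0,0,1],[-4,0,0,0,1],[-4,0,0,0,1],[-4,0,0,0,1],[-4,0,0,0,1],[-4,0,0,0,1],[-4,0,0,0,1],[-4,0,0,0,1]]]'
python3 - <<'E'
from h import *
t=robot.camera("top"); 
a=cv2.resize(t[170:280,320:430],(400,400),interpolation=cv2.INTER_CUBIC)
b=cv2.resize(robot.camera("scene")[220:320,215:315],(400,400),interpolation=cv2.INTER_CUBIC)
cv2.imwrite("pics/p5.png",np.hstack([a,b]))
E
```

```text
clock: 22.88
position: [0.4846, -0.1725, 0.062]
eef_rot: [0.051, 3.141, 0.0]
contact_force: [-1.2, -0.3, 0.2]
gripper_width: -0.0003
finger_force: 0.6
```

View pics/p5.png

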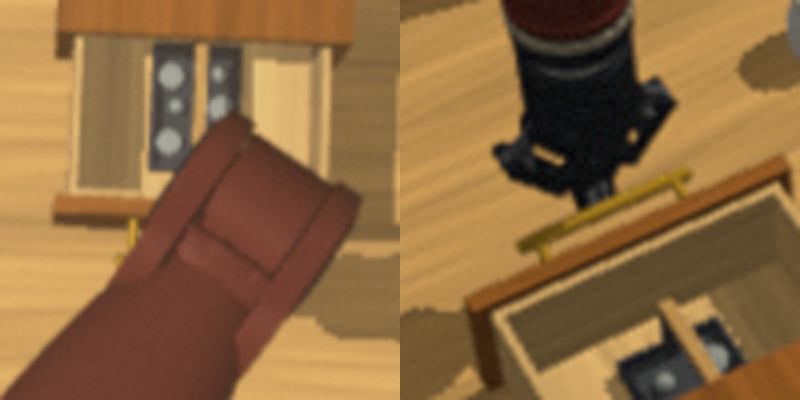

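The fingers press the middle of the handle. The drawer is moving in and the tray rides along.

```bash
python3 -m inch '[[[-4,0,0,0,1],[-4,0,0,0,1],[-4,0,0,0,1],[-4,0,0,0,1],[-4,0,0,0,1],[-4,0,0,0,1],[-4,0,0,0,1],[-4,0,0,0,1],[-4,0,0,0,1],[-4,0,0,0,1]]]'
python3 -m inch '[[[-4,0,0,0,1],[-4,0,0,0,1],[-4,0,0,0,1],[-4,0,0,0,1],[-4,0,0,0,1],[-4,0,0,0,1],[-4,0,0,0,1],[-4,0,0,0,1],[-4,0,0,0,1],[-4,0,0,0,1]]]'
python3 -m inch '[[[-4,0,0,0,1],[-4,0,0,0,1],[-3.5,0,0,0,1],[-3,0,0,0,1],[-2.5,0,0,0,1],[-2,0,0,0,1],[-2,0,0,0,1],[-2,0,0,0,1],[-2,0,0,0,1],[-1,0,0,0,1]]]'
```

```text
clock: 23.82
position: [0.5245, -0.1737, 0.062]
eef_rot: [0.051, 3.141, 0.0]
contact_force: [-1.2, 0.9, -0.2]
gripper_width: 0.0004
finger_force: 0.6
clock: 24.65
position: [0.5645, -0.1751, 0.0621]
eef_rot: [0.051, 3.141, 0.0]
contact_force: [-1.3, 0.7, 0.1]
gripper_width: 0.0001
finger_force: 0.6
clock: 25.48
position: [0.5903, -0.176, 0.0621]
eef_rot: [0.051, 3.141, 0.0]
contact_force: [-0.7, -0.2, 0.0]
gripper_width: -0.0001
finger_force: 0.6
```

```bash
python3 -m inch '[[[-1.5,0,0,0,1],[-1.5,0,0,0,1],[-1.5,0,0,0,1],[-1.5,0,0,0,1],[-1.5,0,0,0,1],[-1.5,0,0,0,1],[-1,0,0,0,1],[-1,0,0,0,1],[-1,0,0,0,1],[-1,0,0,0,1]]]'
```

```text
clock: 26.32
position: [0.6032, -0.1764, 0.0621]
eef_rot: [0.051, 3.141, 0.0]
contact_force: [-1.2, 0.5, 0.7]
gripper_width: -0.0001
finger_force: 0.5
```

```bash
python3 -m inch '[[[-1,0,0,0,1],[-1,0,0,0,1],[-1,0,0,0,1],[-1,0,0,0,1],[-1,0,0,0,1]]]'
```

```text
clock: 26.73
position: [0.6082, -0.1765, 0.0621]
eef_rot: [0.051, 3.141, 0.0]
contact_force: [-1.4, 0.2, 0.7]
gripper_width: 0.0001
finger_force: 0.5
```

```bash
python3 -m inch '[[[-1,0,0,0,1],[-1,0,0,0,1],[-1,0,0,0,1],[-1,0,0,0,1],[-1,0,0,0,1]]]'
```

```text
clock: 27.15
position: [0.6132, -0.1767, 0.0621]
eef_rot: [0.051, 3.141, 0.0]
contact_force: [-1.6, 0.7, 0.8]
gripper_width: -0.0003
finger_force: 0.5
```

```bash
python3 -m inch '[[[-1,0,0,0,1],[-1,0,0,0,1],[-1,0,0,0,1],[0,0,0,0,1]]]'
```

```text
clock: 27.48
position: [0.6161, -0.1768, 0.062]
eef_rot: [-0.051, -3.141, -0.0]
contact_force: [-0.2, 0.5, 0.6]
gripper_width: -0.0
finger_force: 0.5
```

```bash
python3 -m inch '[[[-1,0,0,0,1],[-1,0,0,0,1],[0,0,0,0,1]]]'
```

```text
clock: 27.73
position: [0.6164, -0.1768, 0.062]
eef_rot: [-0.052, -3.137, -0.0]
contact_force: [-10.8, 1.7, 5.2]
gripper_width: 0.0001
finger_force: 5.8
```

The force rises at x = 0.616, so the drawer is on its stop. I'll retreat and check.

```bash
python3 -m inch '[[[0,0,0,0,1],[1,0,0,0,1],[3,0,0,0,1],[8,0,0,0,1],[15,0,0,0,1],[20,0,0,0,1],[20,0,-5,0,1],[20,0,-15,0,1],[20,0,-20,0,1],[20,0,-20,0,1]]]'
python3 -m inch '[[[20,0,-20,0,1],[20,0,-20,0,1],[10,0,-20,0,1],[0,0,-15,0,1],[0,0,-5,0,1],[0,0,0,0,1]]]'
python3 - <<'E'
from h import *
a=cv2.resize(robot.camera("top")[90:240,310:440],(390,450),interpolation=cv2.INTER_CUBIC)
b=cv2.resize(robot.camera("scene")[220:430,220:405],(396,450),interpolation=cv2.INTER_CUBIC)
cv2.imwrite("pics/p6.png",np.hstack([a,b]))
E
```

```text
clock: 28.57
position: [0.4901, -0.1725, 0.1224]
eef_rot: [0.051, 3.141, 0.0]
contact_force: [0.2, 0.2, 1.0]
gripper_width: 0.0
finger_force: 0.0
clock: 29.07
position: [0.442, -0.1718, 0.2035]
eef_rot: [0.051, 3.138, -0.003]
contact_force: [-0.7, -0.1, -0.6]
gripper_width: 0.0002
finger_force: 0.0
```

View pics/p6.png

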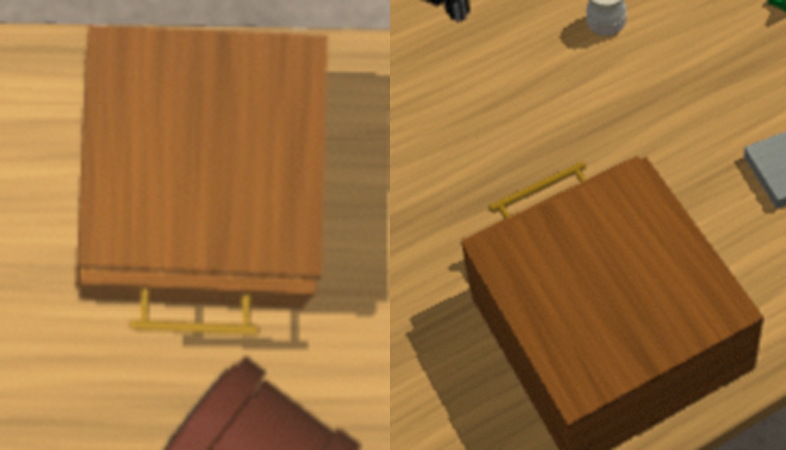

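The panel sits flush against the chest's front, with the handle at about (195,328) in the top crop. The drawer is shut and the robot is clear of everything.

```bash
python3 -c "
from station import robot
print(robot.close_job())"
```

```text
the job is handed in; nothing more can be done
None
```

The tray is set down flat in the drawer and the drawer is pushed fully shut; all six pieces were in the tray at my last clear view, before the push. The job is handed in at about 29 s.

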